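# Take a board's temperature with a pen thermometer

### The job

Check the circuit board with the pen thermometer: lift it out of its metal block, point it square to the board at the middle of the big metal-topped chip from about 5 cm away and hold it steady there for a good second. Then touch its sprung tip to the ringed round pad, square to the board and lightly, so that the tip is pushed only part of the way in. Finish still gripping the pen with its tip pressed on the pad (do not put it down or let go), without shifting the board or disturbing the other things on the bench.

Things in the scene. Friction and masses are not known exactly. Their poses are not given: they have to be found in the camera images.
- pen: Pen thermometer: grey round rod 18 mm thick, 145 mm long, about 70 g, thin sprung brass tip. Origin at the tip's end when not pressed; z runs from tip to tail; it senses along -z. From the origin: tip 0-16 mm, cone 16-30, body 30-145, black collar (30 mm across) 72-78, hold it above that. Starts upright in its block, collar resting on the block's top, origin 8 mm and tail 153 mm above the bench.
- pen_tip (a joint): How far the pen's sprung tip is pushed in: 0 m out, 0.010 m at the stop. The spring takes 0.5 N to start and 0.5 N more per mm (5.5 N at the stop).
- pen_point (a point): The very end of the brass tip (round, 4 mm in diameter); it moves into the pen as the tip is pushed. Same axes as the pen.
- block: Fixed bare-metal block, 70 x 70 x 80 mm high, with one upright round hole (22 mm across, 76 mm deep) in the middle of its top; holds the pen. It may stand left or right of the robot, the board on the other side. Origin at the centre of its underside.
- stand: Fixed board holder: dark steel base plate 110 x 200 x 12 mm, two aluminium uprights 84 mm tall at its +y and -y ends with black clamp knobs, and between them the green circuit board. Origin at the centre of the base's underside; its front (-x) faces roughly the robot.
- board (a joint): Tilt of the circuit board about the holder's y axis (hinge line 75 mm above the bench): 0 rad level; positive = its front (-x, robot side) edge lower and rear edge higher, so that its face looks towards the robot. Between 0.12 and 0.40 at the start. Stiff: a light touch does not move it.
- chip (a point): Middle of the top of the big square chip on the board (30 x 30 mm, black with a bare metal lid 24 mm square; its top is 6 mm above the board's face). It lies 44 mm to the holder's +y side of the board's middle. Axes are the board's: x rearwards and y along the board, z square out of its face.
- pad (a point): Centre of the round pad, flush with the board's face: bare metal disc 12 mm across inside a pale printed ring 22 mm across. 44 mm to the holder's -y side of the board's middle, 88 mm from the chip. The board is 110 x 160 mm; other parts on it are up to 8 mm tall, none within 20 mm of this point; its face is 4 mm above the hinge axis when level. Axes are the board's: z square out of its face.
- battery_box: Black battery holder with two cells, 64 x 36 x 21 mm; leave alone. Origin at the centre of its underside.
- phone: Phone, 148 x 72 x 9 mm, lying flat; leave alone. Origin at the centre of its underside.
- spool: Grey wire spool, 52 mm in diameter, 38 mm tall, standing; leave alone. Origin at the centre of its underside.
- screwdriver: Screwdriver, 170 mm long, lying flat; leave alone. Origin at the middle of its underside, handle towards its -x.
Not all that is in view belongs to the job. Of the things like the stand, leave any that is orange; of the rest the larger one is meant.

How it is judged:
By the outcome, as a careful person would: the job done as asked, in the order asked, and still so for the second after the job is handed in, while the arm keeps its last pose, push and grip.
It also fails if it takes over 45 s, if anything falls off the work surface, if the arm or the gripper's body presses on something with over 40 N, if the wrist force passes 120 N, or if a joint passes its speed limit or range.

### The arm

A 6-joint arm with a two-finger parallel gripper is mounted at the origin on the work surface. World frame = base frame: x ahead of the robot, y to its left, z up, the work surface at z = 0. Lengths are in m, angles in rad, forces in N, time in s.
With the tool pointing down it reaches from about 0.25 to 0.725 m from the base axis. Payload 4 kg.
Tool frame: the origin (TCP) lies where the fingers leave the gripper's body, on its centre line; the fingertips stand 73 mm ahead of it and the grasp point (between the pads) lies 54 mm ahead of it (bot.tips_ahead is the z of the fingertips in the tool frame, in m); z points along the fingers, y is the direction in which the jaws open and shut (so a half turn about z gives the same grasp; the last joint's range is limited). The gripper opens to 85 mm and grips with 20 to 120 N. Pads are 22 mm wide; open, the fingers measure 114 mm over their backs; the gripper's body (76 mm by 85 mm) begins 54 mm behind the grasp point. The pads swing forward as they close: fully open they stand 13 mm farther back than shut.
Start: joints at [1.239, 0.241, 0.005, 1.335, 0, 1.571], TCP at [0.163, 0.473, 0.304] pointing down, gripper open.
Joint ranges: [-2.72, 2.72], [-1.05, 1.87], [-1.09, 1.28], [-1.99, 2.15], [-1.42, 1.44], [-3.14, 3.14]. Speed limits (rad/s): [2.79, 2.79, 3.14, 3.14, 3.14, 3.14].

### API

Orientations are given as a unit quaternion [x, y, z, w].
In Python, from workcell import readout, camera, get_calibration, order, bot gives the robot as it stands.
- The arm moves only by the tool send_rows, never from a script. Its argument "moves" is a list of rows, each a list of 3 entries, a list of its own where there are three numbers: the shift along the tool's x, y, z in mm, then the turn, a rotation vector about the tool's x, y, z in rad, then the finger opening in mm, from 0 to 85.4. In form: [[[dx, dy, dz], [ax, ay, az], grip], ...]. A call has 1 to 12 rows; each row is the pose to reach, as a shift and turn from the pose measured when the call began, along the tool's axes at that moment; what a row does not reach only later rows make up. A row lasts 1/12 s, in which the tool goes at most 41.7 mm and 7.16 degrees, less where a joint would pass 70% of its speed; a pose out of reach is approached as far as the arm can. A call with a gripper value outside its range is refused whole. The fingers move at their own pace and stop on an object; the grip force is fixed at half the most. Time passes only in rows, so rows that repeat a pose let the fingers close. It gives the time, the measured TCP pose, the force and the opening at its end, in the units of the state.
- readout.get_obs(): the state, without advancing time (a new reading comes with each control period).
- camera(name): name is "scene" or "top"; returns the picture (480x640x3 uint8, red, green, blue); there is no depth.
- get_calibration(name): a dict with "fx", "fy", "cx", "cy" (pixels), "R" (3x3) and "t" (3): a world point X has camera coordinates R X + t. Camera axes: x right, y down, z forward; pixel columns grow to the right and rows downward; lengths in m; the calibration is good to about 2 mm. A picture is of the moment at which its call begins. get_calibration takes no time and is no camera call.
- order.job_done(): hands the job in, once; it reports no verdict.
The state is a dict: "clock": time; "joint_pos": joint angles; "joint_vel": joint speeds; "tau": joint torques, N m; "eef_pos": TCP position; "tool_rot": TCP orientation; "ft_force": force on the tool from outside, world axes, zero at the start; "ft_torque": the same for the moment, N m; "grip_width": finger opening in m.
Only numpy, scipy, OpenCV 4.12 (cv2) and the standard library are available. Lean on these libraries where they do the work, as an engineer would, in place of code of your own. Each camera call takes 0.05 s, during which the arm holds its last target. There are 200 camera calls.

## Working session

There is one attempt and no reset: what is moved stays moved. The work goes in short steps, Python scripts to look and compute and a tool call to move; the robot and the scene stay as the last step left them, time stands still between calls to the robot, and variables do not carry over. Pictures are saved under pics/ and viewed, about 8 in all and at most 12, crops included, and the job is handed in when it is done.

Besides the shell and the picture viewer there is one more tool, called after "Emit:" by a JSON object that holds its "name" and its "arguments", one argument or row to a line. send_rows: Moves the arm, as the interface text tells. Its arguments: {"type":"object","properties":{"moves":{"type":"array","items":{"type":"array"}}},"required":["moves"]}

```bash
ls; mkdir -p pics
python3 - <<'E'
from workcell import readout, camera, get_calibration
import cv2, numpy as np
for n in("scene","top"):
    im=camera(n); cv2.imwrite(f"pics/{n}0.png",im[:,:,::-1])
    print(n,get_calibration(n))
print(readout.get_obs())
E
```

```text
pics
scene {'fx': 503.486360755839, 'fy': 503.486360755839, 'cx': 319.21247256899375, 'cy': 240.17309309138895, 'R': array([[ 0.64537218,  0.76385877, -0.00381235],
       [ 0.39524293, -0.33819699, -0.85405259],
       [-0.65366489,  0.54967497, -0.5201727 ]]), 't': array([-0.42613529, -0.10349753,  1.65489983])}
top {'fx': 544.467389330272, 'fy': 544.467389330272, 'cx': 324.3227541094033, 'cy': 245.17610222494395, 'R': array([[ 0.01288688, -0.99967966, -0.02178327],
       [-0.98167766, -0.00850684, -0.19035916],
       [ 0.19011287,  0.02383728, -0.98147281]]), 't': array([0.0851707 , 0.54448189, 1.25923858])}
{'clock': 0.1, 'joint_pos': array([ 1.23899212e+00,  2.41332310e-01,  3.86000302e-03,  1.33525638e+00,
       -1.66948425e-05,  1.57080602e+00]), 'joint_vel': array([-0.00095497, -0.00172993,  0.00070813, -0.00127601, -0.00140744,
       -0.00073927]), 'tau': array([ 6.37217511e-06, -3.73138046e+01,  2.53010076e+01,  1.08896455e-02,
       -4.12292331e-05,  9.32748236e-06]), 'eef_pos': array([0.16273248, 0.47230353, 0.30310495]), 'tool_rot': array([ 1.65146814e-01,  9.86268521e-01, -9.54292928e-04, -1.51319503e-04]), 'ft_force': array([ 0.28217506, -0.46679823, -0.6067681 ]), 'ft_torque': array([ 0.00671597, -0.02387765,  0.01464085]), 'grip_width': 0.08526516457581858}
```

View pics/scene0.png

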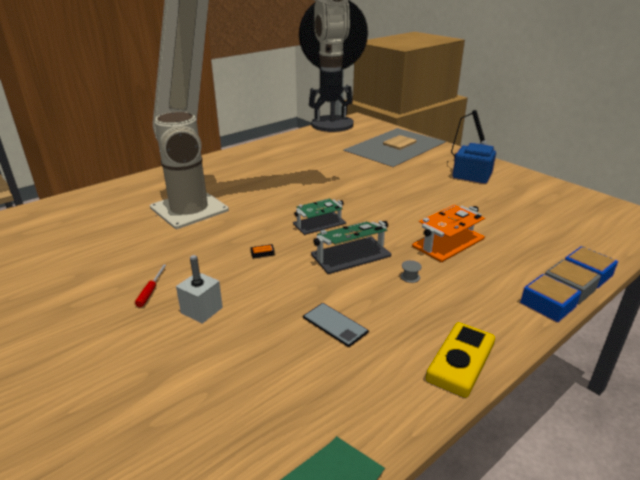

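View pics/top0.png

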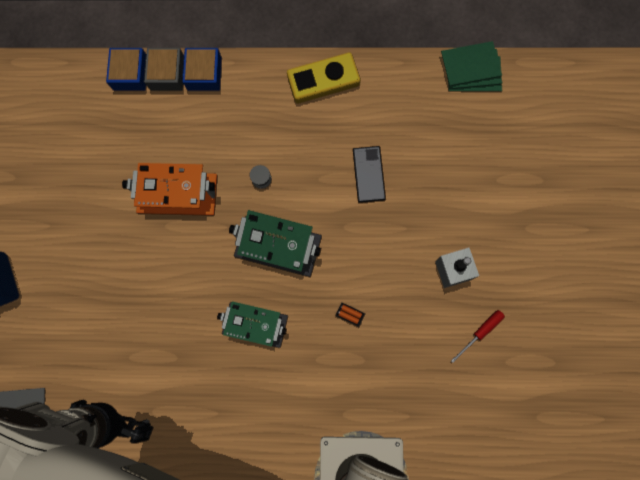

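Candidates in the top picture: an orange stand (175,190), which is to be left alone; a large green stand (277,243), which is the one meant; and a small green stand (253,325), a decoy. There is only one block with a pen, at (459,267). I'll check this in an enlarged crop of both views.

Run:
```python
import cv2, numpy as np
t=cv2.imread("pics/top0.png"); s=cv2.imread("pics/scene0.png")
def c(im,x,y,w,h,k): return cv2.resize(im[y:y+h,x:x+w],None,fx=k,fy=k,interpolation=cv2.INTER_CUBIC)
a=np.hstack([c(t,225,205,100,75,4),c(t,430,240,66,50,6)[:300,:396]])
b=np.hstack([c(s,300,210,100,70,4),c(s,165,250,66,50,6)[:280,:396]])
a=a[:,:790];b=b[:,:790]
cv2.imwrite("pics/crop.png",np.vstack([a,b]))
```

```text
(no output)
```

View pics/crop.png

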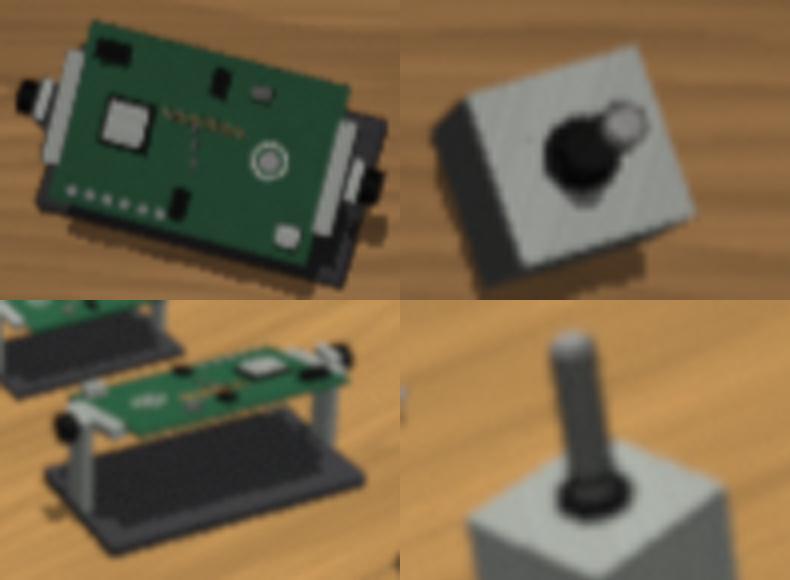

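The crop confirms the choices: the large green board has its chip at crop (126,124) and its ringed pad at (269,161). The pen's tail is at (625,125), and the block's top is in clear view. Next I fit the poses jointly from both cameras.

```bash
cat > h.py <<'E'
import numpy as np
from scipy.optimize import least_squares
from scipy.spatial.transform import Rotation as Ro
from workcell import get_calibration
C={n:get_calibration(n) for n in("scene","top")}
def proj(n,X):
    c=C[n];p=c["R"]@X+c["t"];return np.array([c["fx"]*p[0]/p[2]+c["cx"],c["fy"]*p[1]/p[2]+c["cy"]])
def board_T(p):  # x,y,yaw,tilt -> stand R, board R, hinge centre
    S=Ro.from_euler('z',p[2]).as_matrix()
    return S,S@Ro.from_euler('y',-p[3]).as_matrix(),np.array([p[0],p[1],.075])
def bpt(p,q): S,B,h=board_T(p);return h+B@np.array(q)
def spt(p,q): S,B,h=board_T(p);return np.array([p[0],p[1],0])+S@np.array(q)
E
cat > fit.py <<'E'
from h import *
T=lambda x,y:((x+.5)/4-.5+225,(y+.5)/4-.5+205)
S=lambda x,y:((x+.5)/4-.5+300,(y-300+.5)/4-.5+210)
O=[("top",'b',(0,.044,.010),T(126,124)),("top",'b',(0,-.044,.004),T(269,161)),
("top",'b',(.055,.08,.004),T(93,22)),("top",'b',(.055,-.08,.004),T(349,86)),("top",'b',(-.055,-.08,.004),T(306,267)),
("top",'s',(.055,-.1,.012),T(386,120)),("top",'s',(-.055,-.1,.012),T(342,286)),
("scene",'b',(0,.044,.010),S(264,366)),("scene",'b',(0,-.044,.004),S(150,400)),
("scene",'b',(.055,-.08,.004),S(137,436)),("scene",'b',(.055,.08,.004),S(347,381)),
("scene",'s',(.055,-.1,.012),S(113,543)),("scene",'s',(.055,.1,.012),S(363,472)),("scene",'s',(-.055,-.1,.012),S(47,474))]
f=lambda p:np.concatenate([proj(n,(bpt if k=='b' else spt)(p,q))-u for n,k,q,u in O])
r=least_squares(f,[.45,.1,-.25,.2],loss='soft_l1');print("stand",r.x.round(4));print(f(r.x).reshape(-1,2).round(1).tolist())
print("chip",bpt(r.x,(0,.044,.010)).round(4),"pad",bpt(r.x,(0,-.044,.004)).round(4),"n",board_T(r.x)[1][:,2].round(3))
T=lambda x,y:((x-400+.5)/6-.5+430,(y+.5)/6-.5+240)
S=lambda x,y:((x-400+.5)/6-.5+165,(y-300+.5)/6-.5+250)
def g(p,out=0):
    W=lambda a,b,z:np.array([p[0],p[1],z])+Ro.from_euler('z',p[2]).apply([a,b,0])
    e=.035
    P=[("top",W(e,e,.08),T(468,97)),("top",W(e,-e,.08),T(636,45)),("top",W(-e,-e,.08),T(693,213)),("top",W(-e,e,.08),T(525,267)),
    ("scene",W(e,e,.08),S(722,487)),("scene",W(e,-e,.08),S(597,573)),("scene",W(-e,-e,.08),S(469,518)),
    ("top",np.array([p[3],p[4],.153]),T(625,124)),("scene",np.array([p[3],p[4],.153]),S(574,343))]
    return np.concatenate([proj(n,X)-u for n,X,u in P])
r=least_squares(g,[.4,-.3,.3,.4,-.3],loss='soft_l1');print("block,pen",r.x.round(4));print(g(r.x).reshape(-1,2).round(1).tolist())
E
python3 fit.py
```

```text
stand [ 0.5496  0.2092 -0.245   0.2071]
[[-0.2, 0.3], [0.2, 0.2], [-0.4, -0.3], [0.6, 0.1], [-0.1, -0.0], [0.6, -0.2], [0.2, 0.6], [-0.4, -0.7], [0.0, 0.1], [0.8, 0.1], [1.0, -0.1], [0.0, 0.8], [1.6, 0.2], [-1.3, -2.1]]
chip [0.5583 0.2524 0.0848] pad [0.5382 0.1667 0.0789] n [-0.2    0.05   0.979]
block,pen [ 0.4926 -0.2263  0.2959  0.493  -0.2261]
[[-0.1, -0.2], [0.3, 0.2], [0.8, 0.6], [0.0, 0.1], [1.2, -0.4], [0.6, 0.8], [-0.2, -0.1], [0.1, 0.1], [0.2, 0.0]]
```

```bash
cat >> h.py <<'E'
from workcell import readout
ST=[0.5496,0.2092,-0.245,0.2071]
def rel(pos,R):
    o=readout.get_obs();Rc=Ro.from_quat(o["tool_rot"])
    d=Rc.inv().apply(np.array(pos)-o["eef_pos"])*1000; rv=(Rc.inv()*R).as_rotvec()
    print("t",round(o["clock"],2),"pos",o["eef_pos"].round(4),"rel",d.round(1),rv.round(3),"F",o["ft_force"].round(2),"w",round(o["grip_width"],4),"q",o["joint_pos"].round(2))
    return d,rv
def down(a,tilt=None,Z=(0,0,-1)):  # tool z=Z, tool x,y from base-azimuth-a rotation of start pose
    R0=Ro.from_quat([0.16515,0.98627,0,0]); R=Ro.from_euler('z',a-1.239)*R0
    z=np.array(Z,float);z/=np.linalg.norm(z);zc=R.as_matrix()[:,2]
    c=np.cross(zc,z);s=np.linalg.norm(c)
    return R if s<1e-9 else Ro.from_rotvec(c/s*np.arcsin(s))*R
E
python3 - <<'E'
from h import *
print(down(-.43).as_matrix().round(2))
rel([.493,-.226,.30],down(-.43)); rel([.493,-.226,.170],down(-.43))
E
```

```text
[[ 0.42  0.91  0.  ]
 [ 0.91 -0.42  0.  ]
 [ 0.    0.   -1.  ]]
t 0.1 pos [0.1627 0.4723 0.3031] rel [-539.7 -552.6    4.2] [-1.000e-03  2.000e-03  1.669e+00] F [ 0.28 -0.47 -0.61] w 0.0853 q [ 1.24  0.24  0.    1.34 -0.    1.57]
t 0.1 pos [0.1627 0.4723 0.3031] rel [-539.7 -552.4  134.2] [-1.000e-03  2.000e-03  1.669e+00] F [ 0.28 -0.47 -0.61] w 0.0853 q [ 1.24  0.24  0.    1.34 -0.    1.57]
```

Emit:
{"name": "send_rows", "arguments": {
  "moves": [
    [[-5,-5,0],[0,0,0.015],85],
    [[-16,-16,0],[0,0,0.05],85],
    [[-34,-34,0],[0,0,0.105],85],
    [[-56,-57,0],[0,0,0.175],85],
    [[-80,-82,0],[0,0,0.25],85],
    [[-104,-106,0],[0,0,0.32],85],
    [[-128,-131,0],[0,0,0.395],85],
    [[-152,-155,0],[0,0,0.47],85],
    [[-176,-180,0],[0,0,0.545],85],
    [[-200,-205,0],[0,0,0.62],85],
    [[-224,-229,0],[0,0,0.69],85],
    [[-248,-254,0],[0,0,0.765],85]
  ]
}}

```text
clock: 1.1
eef_pos: [0.3144, 0.1494, 0.3035]
tool_rot: [0.523, 0.852, -0.001, 0.0]
ft_force: [1.2, 1.2, 0.3]
grip_width: 0.0851
```

Run:
```python
from h import *
rel([.493,-.226,.30],down(-.43))
```

```text
t 1.1 pos [0.3144 0.1494 0.3035] rel [-415.6  -10.8    4.1] [-0.001  0.002  0.9  ] F [1.21 1.21 0.31] w 0.0851 q [ 0.44 -0.06 -0.33  1.3  -0.    1.55]
```

Emit:
{"name": "send_rows", "arguments": {
  "moves": [
    [[-38,-1,0],[0,0,0.09],85],
    [[-78,-2,0],[0,0,0.18],85],
    [[-118,-3,0],[0,0,0.27],85],
    [[-158,-4,0],[0,0,0.36],85],
    [[-198,-5,0],[0,0,0.45],85],
    [[-238,-6,1],[0,0,0.54],85],
    [[-278,-7,2],[0,0,0.63],85],
    [[-316,-8,3],[0,0,0.71],85],
    [[-350,-9,4],[0,0,0.78],85],
    [[-380,-10,4],[0,0,0.84],85],
    [[-405,-11,4],[0,0.002,0.885],85],
    [[-416,-11,4],[0,0.002,0.9],85]
  ]
}}

```text
clock: 2.1
eef_pos: [0.4932, -0.2296, 0.2992]
tool_rot: [0.843, 0.538, -0.001, -0.0]
ft_force: [0.2, 0.2, -1.2]
grip_width: 0.085
```

Run:
```python
from h import *
from workcell import camera
import cv2
rel([.493,-.226,.17],down(-.43))
```

```text
t 2.1 pos [ 0.4932 -0.2296  0.2992] rel [  3.3  -1.6 129.2] [-0.001  0.001 -0.005] F [ 0.19  0.16 -1.18] w 0.085 q [-0.44  0.33  0.12  1.36 -0.    1.57]
```

Emit:
{"name": "send_rows", "arguments": {
  "moves": [
    [[3,-1.5,6],[0,0,-0.005],85],
    [[3.3,-1.6,24],[0,0,-0.005],85],
    [[3.3,-1.6,46],[0,0,-0.005],85],
    [[3.3,-1.6,70],[0,0,-0.005],85],
    [[3.3,-1.6,92],[0,0,-0.005],85],
    [[3.3,-1.6,110],[0,0,-0.005],85],
    [[3.3,-1.6,122],[0,0,-0.005],85],
    [[3.3,-1.6,129],[0,0,-0.005],85],
    [[3.3,-1.6,129],[0,0,-0.005],85],
    [[3.3,-1.6,129],[0,0,-0.005],70],
    [[3.3,-1.6,129],[0,0,-0.005],50],
    [[3.3,-1.6,129],[0,0,-0.005],35]
  ]
}}

```text
clock: 3.1
eef_pos: [0.4936, -0.226, 0.1715]
tool_rot: [0.842, 0.54, 0.0, 0.001]
ft_force: [0.1, -0.5, 0.0]
grip_width: 0.051
```

Run:
```python
from h import *
from workcell import camera
import cv2
rel([.493,-.226,.17],down(-.43))
s=camera("scene");t=camera("top")
c=lambda im,x,y,w,h,k:cv2.resize(im[y:y+h,x:x+w,::-1],None,fx=k,fy=k,interpolation=cv2.INTER_CUBIC)
cv2.imwrite("pics/g.png",np.hstack([c(s,140,200,130,130,3),c(t,400,210,130,130,3)]))
```

```text
t 3.1 pos [ 0.4936 -0.226   0.1715] rel [-0.2 -0.6  1.5] [0.001 0.001 0.   ] F [ 0.08 -0.46  0.02] w 0.051 q [-0.43  0.42 -0.11  1.05 -0.    1.57]
```

View pics/g.png

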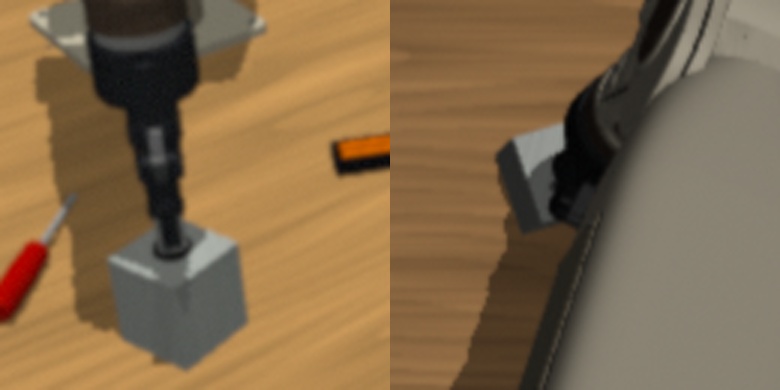

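The fingers straddle the pen's tail (left half, pen around (165,205), collar at (172,250)). I'll close the fingers now.

Emit:
{"name": "send_rows", "arguments": {
  "moves": [
    [[0,-0.5,1],[0,0,0],28],
    [[0,-0.5,1],[0,0,0],22],
    [[0,-0.5,1],[0,0,0],18],
    [[0,-0.5,1],[0,0,0],10],
    [[0,-0.5,1],[0,0,0],0],
    [[0,-0.5,1],[0,0,0],0],
    [[0,-0.5,1],[0,0,0],0],
    [[0,-0.5,1],[0,0,0],0],
    [[0,-0.5,1],[0,0,0],0],
    [[0,-0.5,1],[0,0,0],0]
  ]
}}

```text
clock: 4.03
eef_pos: [0.493, -0.226, 0.1706]
tool_rot: [0.842, 0.54, -0.0, 0.001]
ft_force: [-2.4, 0.8, 5.1]
grip_width: 0.0165
```

Run:
```python
from h import *
rel([.493,-.226,.17],down(-.43))
```

```text
t 4.03 pos [ 0.493  -0.226   0.1706] rel [-0.  -0.   0.6] [ 0.001  0.001 -0.   ] F [-2.36  0.84  5.11] w 0.0165 q [-0.43  0.42 -0.11  1.04 -0.    1.57]
```

Emit:
{"name": "send_rows", "arguments": {
  "moves": [
    [[0,0,-2],[0,0,0],0],
    [[0,0,-8],[0,0,0],0],
    [[0,0,-18],[0,0,0],0],
    [[0,0,-32],[0,0,0],0],
    [[0,0,-48],[0,0,0],0],
    [[0,0,-66],[0,0,0],0],
    [[0,0,-84],[0,0,0],0],
    [[0,0,-102],[0,0,0],0],
    [[0,0,-118],[0,0,0],0],
    [[0,0,-130],[0,0,0],0],
    [[0,0,-138],[0,0,0],0],
    [[0,0,-142],[0,0,0],0]
  ]
}}

```text
clock: 5.03
eef_pos: [0.4934, -0.226, 0.3144]
tool_rot: [0.842, 0.54, 0.001, 0.002]
ft_force: [-0.3, -0.7, -0.1]
grip_width: 0.0165
```

```bash
cat > plan.py <<'E'
from h import *
n=board_T(ST)[1][:,2]; chip=bpt(ST,(0,.044,.010)); pad=bpt(ST,(0,-.044,.004))
R=down(.38,Z=-n); L=.1626
def tcp(p,d): return p+n*(d+L)
E
python3 - <<'E'
from plan import *
from workcell import camera
import cv2
print(n,tcp(chip,.05),tcp(pad,0));rel(tcp(chip,.05)+[0,0,.06],R)
# pen tip predicted in images
o=readout.get_obs(); z=Ro.from_quat(o["tool_rot"]).as_matrix()[:,2]
for k in("scene","top"):
    im=camera(k);p=proj(k,o["eef_pos"]+z*L);q=proj(k,o["eef_pos"]+z*(L-.075));print(k,p,q)
    x,y=int(p[0]),int(p[1]);x0=max(0,x-40);y0=max(0,y-40);print(x0,y0)
    cv2.imwrite(f"pics/t_{k}.png",cv2.resize(im[y0:y0+80,x0:x0+80,::-1],None,fx=5,fy=5,interpolation=cv2.INTER_CUBIC))
cv2.imwrite("pics/tt.png",np.hstack([cv2.imread(f"pics/t_{k}.png") for k in("scene","top")]))
E
```

```text
[-0.19948229  0.0498751   0.97863133] [0.51586772 0.26298824 0.29284334] [0.50569377 0.17482315 0.23803998]
t 5.03 pos [ 0.4934 -0.226   0.3144] rel [ 453.7 -183.3  -39.6] [-0.204 -0.044 -0.807] F [-0.35 -0.73 -0.15] w 0.0165 q [-0.43  0.32  0.14  1.39 -0.    1.57]
scene [193.92125734 257.41584396] [189.32896368 228.36639398]
153 217
top [467.1741179 260.0053436] [475.64242513 254.1804668 ]
427 220
```

View pics/tt.png

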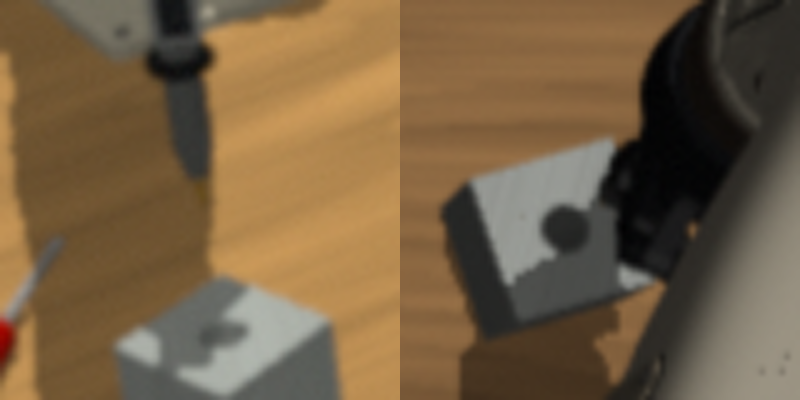

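The pen is lifted and held straight: collar at (181,58), cone end at (200,178), which matches the prediction. I'll carry it to the chip side.

Emit:
{"name": "send_rows", "arguments": {
  "moves": [
    [[3,-1,-2],[-0.002,0,-0.006],0],
    [[12,-5,-6],[-0.006,-0.001,-0.02],0],
    [[28,-11,-12],[-0.012,-0.003,-0.05],0],
    [[50,-20,-18],[-0.022,-0.005,-0.09],0],
    [[75,-30,-24],[-0.034,-0.007,-0.134],0],
    [[100,-40,-28],[-0.045,-0.01,-0.178],0],
    [[125,-50,-32],[-0.056,-0.012,-0.222],0],
    [[150,-60,-35],[-0.067,-0.015,-0.267],0],
    [[175,-70,-37],[-0.079,-0.017,-0.311],0],
    [[200,-80,-38],[-0.09,-0.019,-0.356],0],
    [[225,-90,-39],[-0.101,-0.022,-0.4],0],
    [[250,-100,-40],[-0.112,-0.024,-0.445],0]
  ]
}}

```text
clock: 6.13
eef_pos: [0.5056, 0.0452, 0.3525]
tool_rot: [0.699, 0.713, 0.02, 0.054]
ft_force: [1.0, 0.9, -0.2]
grip_width: 0.0165
```

Run:
```python
from plan import *
rel(tcp(chip,.05)+[0,0,.04],R)
```

```text
t 6.13 pos [0.5056 0.0452 0.3525] rel [218.3  12.8  10.2] [-0.094 -0.022 -0.359] F [ 1.02  0.89 -0.25] w 0.0165 q [ 0.12  0.17  0.04  1.34 -0.06  1.67]
```

Emit:
{"name": "send_rows", "arguments": {
  "moves": [
    [[22,1,0],[-0.01,-0.002,-0.036],0],
    [[46,3,1],[-0.02,-0.005,-0.076],0],
    [[70,4,2],[-0.03,-0.007,-0.115],0],
    [[94,5,3],[-0.04,-0.01,-0.155],0],
    [[118,7,5],[-0.05,-0.012,-0.194],0],
    [[142,8,7],[-0.06,-0.014,-0.233],0],
    [[164,10,8],[-0.07,-0.017,-0.27],0],
    [[184,11,9],[-0.079,-0.019,-0.303],0],
    [[200,12,10],[-0.086,-0.02,-0.33],0],
    [[212,12.5,10],[-0.091,-0.022,-0.349],0],
    [[218,13,10],[-0.094,-0.022,-0.359],0],
    [[218,13,10],[-0.094,-0.022,-0.359],0]
  ]
}}

```text
clock: 7.13
eef_pos: [0.5155, 0.2639, 0.3326]
tool_rot: [0.557, 0.824, 0.035, 0.097]
ft_force: [1.0, -0.7, -0.9]
grip_width: 0.0168
```

Run:
```python
from plan import *
from workcell import camera
import cv2
rel(tcp(chip,.05),R)
o=readout.get_obs(); z=Ro.from_quat(o["tool_rot"]).as_matrix()[:,2]
out=[]
for k,c in(("scene",(345,210)),("top",(265,235))):
    im=camera(k);print(k,[proj(k,o["eef_pos"]+z*d).round(1).tolist() for d in(L,L-.03,L-.075)])
    x0,y0=c[0]-50,c[1]-60
    out.append(cv2.resize(im[y0:y0+120,x0:x0+100,::-1],None,fx=4,fy=4,interpolation=cv2.INTER_CUBIC));print(x0,y0)
cv2.imwrite("pics/chip.png",np.hstack(out))
```

```text
t 7.13 pos [0.5155 0.2639 0.3326] rel [ 3.8 -6.6 39. ] [-0.     0.     0.003] F [ 1.03 -0.73 -0.92] w 0.0168 q [ 0.53  0.29  0.13  1.26 -0.14  1.71]
scene [[364.9, 194.7], [364.2, 183.9], [363.1, 167.2]]
295 150
top [[248.4, 232.2], [245.4, 232.0], [240.7, 231.7]]
215 175
```

View pics/chip.png

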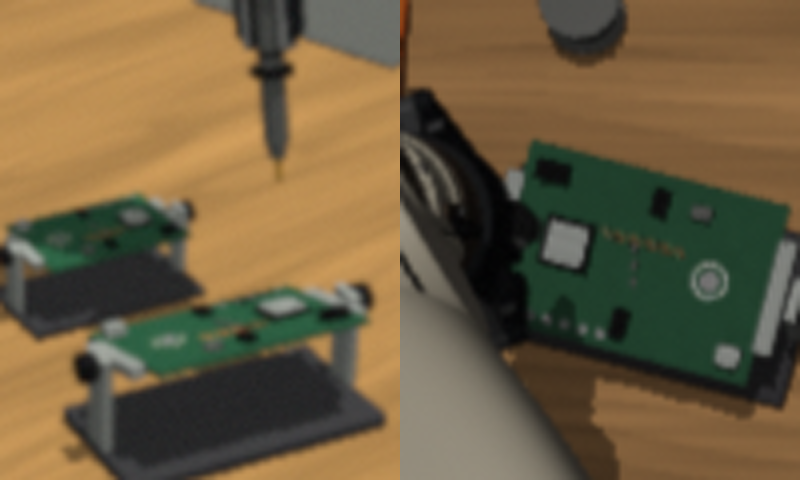

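The tip appears at scene crop (281,181) where (280,179) was predicted, and the collar matches too, so the grip is straight and the calibration agrees. I'll go to the 5 cm point and hold.

Emit:
{"name": "send_rows", "arguments": {
  "moves": [
    [[0.5,-1,4],[0,0,0],0],
    [[1.5,-2.5,12],[0,0,0],0],
    [[2.5,-4,22],[0,0,0],0],
    [[3.3,-5.5,31],[0,0,0],0],
    [[3.7,-6.3,37],[0,0,0],0],
    [[3.8,-6.6,39],[0,0,0],0],
    [[3.8,-6.6,39],[0,0,0],0],
    [[3.8,-6.6,39],[0,0,0],0],
    [[3.8,-6.6,39],[0,0,0],0],
    [[3.8,-6.6,39],[0,0,0],0]
  ]
}}

```text
clock: 8.07
eef_pos: [0.5165, 0.2616, 0.2939]
tool_rot: [0.558, 0.823, 0.036, 0.098]
ft_force: [-0.1, 0.2, -0.7]
grip_width: 0.0165
```

Run:
```python
from plan import *
rel(tcp(chip,.05),R)
```

```text
t 8.07 pos [0.5165 0.2616 0.2939] rel [ 1.6 -0.2  0.8] [0.001 0.001 0.   ] F [-0.14  0.24 -0.66] w 0.0165 q [ 0.53  0.3   0.05  1.16 -0.14  1.71]
```

Emit:
{"name": "send_rows", "arguments": {
  "moves": [
    [[1.5,0,1],[0,0,0],0],
    [[1.5,0,1],[0,0,0],0],
    [[1.5,0,1],[0,0,0],0],
    [[1.5,0,1],[0,0,0],0],
    [[1.5,0,1],[0,0,0],0],
    [[1.5,0,1],[0,0,0],0],
    [[1.5,0,1],[0,0,0],0],
    [[1.5,0,1],[0,0,0],0],
    [[1.5,0,1],[0,0,0],0],
    [[1.5,0,1],[0,0,0],0],
    [[1.5,0,1],[0,0,0],0],
    [[1.5,0,1],[0,0,0],0]
  ]
}}

```text
clock: 9.07
eef_pos: [0.5162, 0.263, 0.2927]
tool_rot: [0.558, 0.823, 0.036, 0.098]
ft_force: [-0.8, -0.0, -0.6]
grip_width: 0.0163
```

Run:
```python
from plan import *
rel(tcp(chip,.05),R)
```

```text
t 9.07 pos [0.5162 0.263  0.2927] rel [ 0.1 -0.2 -0.2] [0.001 0.001 0.   ] F [-0.81 -0.04 -0.56] w 0.0163 q [ 0.53  0.31  0.05  1.16 -0.15  1.71]
```

Emit:
{"name": "send_rows", "arguments": {
  "moves": [
    [[0,0,0],[0,0,0],0],
    [[0,0,0],[0,0,0],0],
    [[0,0,0],[0,0,0],0],
    [[0,0,0],[0,0,0],0],
    [[0,0,0],[0,0,0],0],
    [[0,0,0],[0,0,0],0],
    [[0,0,0],[0,0,0],0],
    [[0,0,0],[0,0,0],0],
    [[0,0,0],[0,0,0],0],
    [[0,0,0],[0,0,0],0],
    [[0,0,0],[0,0,0],0],
    [[0,0,0],[0,0,0],0]
  ]
}}

```text
clock: 10.07
eef_pos: [0.5162, 0.263, 0.2927]
tool_rot: [0.558, 0.823, 0.036, 0.098]
ft_force: [-0.7, 0.2, -1.4]
grip_width: 0.0164
```

Run:
```python
from plan import *
rel(tcp(chip,.05),R); rel(tcp(pad,.03),R); rel(tcp(pad,.0),R)
```

```text
t 10.07 pos [0.5162 0.263  0.2927] rel [ 0.1 -0.2 -0.2] [0.001 0.001 0.   ] F [-0.7   0.25 -1.38] w 0.0164 q [ 0.53  0.31  0.05  1.16 -0.15  1.71]
t 10.07 pos [0.5162 0.263  0.2927] rel [-71.2 -51.8  25.8] [0.001 0.001 0.   ] F [-0.7   0.25 -1.38] w 0.0164 q [ 0.53  0.31  0.05  1.16 -0.15  1.71]
t 10.07 pos [0.5162 0.263  0.2927] rel [-71.2 -51.8  55.8] [0.001 0.001 0.   ] F [-0.7   0.25 -1.38] w 0.0164 q [ 0.53  0.31  0.05  1.16 -0.15  1.71]
```

Held steady for about 2 s within 0.3 mm. I'll move along the board to above the pad, 10 mm off, staying high and then going down.

Emit:
{"name": "send_rows", "arguments": {
  "moves": [
    [[-2,-1.5,0],[0,0,0],0],
    [[-9,-7,0],[0,0,0],0],
    [[-20,-15,0],[0,0,0],0],
    [[-33,-24,0],[0,0,0],0],
    [[-46,-34,2],[0,0,0],0],
    [[-58,-42,7],[0,0,0],0],
    [[-66,-48,15],[0,0,0],0],
    [[-70,-51,25],[0,0,0],0],
    [[-71,-52,35],[0,0,0],0],
    [[-71,-52,42],[0,0,0],0],
    [[-71,-52,46],[0,0,0],0],
    [[-71,-52,46],[0,0,0],0]
  ]
}}

```text
clock: 11.07
eef_pos: [0.5031, 0.1753, 0.2464]
tool_rot: [0.558, 0.824, 0.035, 0.097]
ft_force: [-0.2, -0.6, -1.1]
grip_width: 0.016
```

Run:
```python
from plan import *
from workcell import camera
import cv2
rel(tcp(pad,.0),R)
o=readout.get_obs(); z=Ro.from_quat(o["tool_rot"]).as_matrix()[:,2]
out=[]
for k,c in(("scene",(345,220)),("top",(290,240))):
    im=camera(k);print(k,[proj(k,o["eef_pos"]+z*d).round(1).tolist() for d in(L,L-.03,L-.075)],proj(k,pad))
    x0,y0=c[0]-30,c[1]-45
    out.append(cv2.resize(im[y0:y0+90,x0:x0+65,::-1],None,fx=6,fy=6,interpolation=cv2.INTER_CUBIC));print(x0,y0)
cv2.imwrite("pics/pad.png",np.hstack(out))
```

```text
t 11.07 pos [0.5031 0.1753 0.2464] rel [-0.4  0.8  8.7] [-0.001  0.001  0.001] F [-0.18 -0.64 -1.06] w 0.016 q [ 0.39  0.23 -0.17  1.   -0.12  1.57]
scene [[336.6, 231.7], [335.7, 221.1], [334.3, 204.9]] [337.14044908 234.74866204]
315 175
top [[291.6, 245.5], [289.9, 245.6], [287.1, 245.8]] [292.08179534 245.0796355 ]
260 195
```

View pics/pad.png

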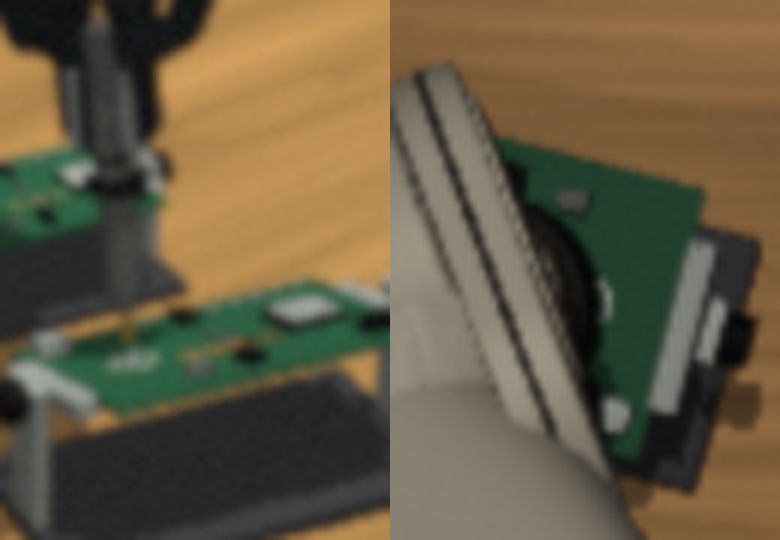

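The tip hovers just above the pad (tip at crop (129,338), pad centre at (133,357)), as predicted. I'll descend in stages and watch the force.

Emit:
{"name": "send_rows", "arguments": {
  "moves": [
    [[-0.2,0.4,1],[0,0,0],0],
    [[-0.4,0.8,2.5],[0,0,0],0],
    [[-0.4,0.8,4],[0,0,0],0],
    [[-0.4,0.8,5.5],[0,0,0],0],
    [[-0.4,0.8,6.5],[0,0,0],0],
    [[-0.4,0.8,6.5],[0,0,0],0],
    [[-0.4,0.8,6.5],[0,0,0],0],
    [[-0.4,0.8,6.5],[0,0,0],0]
  ]
}}

```text
clock: 11.83
eef_pos: [0.5058, 0.1754, 0.2414]
tool_rot: [0.558, 0.824, 0.036, 0.098]
ft_force: [-0.5, 0.6, 0.1]
grip_width: 0.0166
```

```bash
cat > f.py <<'E'
from plan import *
from workcell import camera
rel(tcp(pad,0),R); F=[]
for i in range(8):
    camera("scene");o=readout.get_obs();F.append([*o["ft_force"],o["ft_force"]@n])
print(np.mean(F,0).round(2),np.std(F,0).round(2))
E
python3 f.py
```

```text
t 11.83 pos [0.5058 0.1754 0.2414] rel [-0.  -0.9  3.3] [0.001 0.001 0.001] F [-0.5   0.62  0.13] w 0.0166 q [ 0.39  0.24 -0.18  0.98 -0.12  1.57]
[-0.48 -0.07 -0.59 -0.49] [0.33 0.45 0.66 0.7 ]
```

Emit:
{"name": "send_rows", "arguments": {
  "moves": [
    [[0,-0.9,0.5],[0,0,0],0],
    [[0,-0.9,1.5],[0,0,0],0],
    [[0,-0.9,2.5],[0,0,0],0],
    [[0,-0.9,3.5],[0,0,0],0],
    [[0,-0.9,4.5],[0,0,0],0],
    [[0,-0.9,5.5],[0,0,0],0],
    [[0,-0.9,6.5],[0,0,0],0],
    [[0,-0.9,7.3],[0,0,0],0],
    [[0,-0.9,7.3],[0,0,0],0],
    [[0,-0.9,7.3],[0,0,0],0],
    [[0,-0.9,7.3],[0,0,0],0],
    [[0,-0.9,7.3],[0,0,0],0]
  ]
}}

```text
clock: 13.23
eef_pos: [0.5065, 0.1747, 0.2342]
tool_rot: [0.558, 0.824, 0.036, 0.098]
ft_force: [-1.5, 0.6, 1.3]
grip_width: 0.0166
```

```bash
cat >> f.py <<'E'
import cv2
o=readout.get_obs(); z=Ro.from_quat(o["tool_rot"]).as_matrix()[:,2]
k="scene";im=camera(k);print([proj(k,o["eef_pos"]+z*d).round(1).tolist() for d in(L,L-.016,L-.03,L-.075)],proj(k,pad))
cv2.imwrite("pics/fin.png",cv2.resize(im[185:265,290:390,::-1],None,fx=7,fy=7,interpolation=cv2.INTER_CUBIC))
E
python3 f.py
```

```text
t 13.23 pos [0.5065 0.1747 0.2342] rel [-0.1 -0.  -3.9] [0.001 0.001 0.001] F [-1.47  0.58  1.27] w 0.0166 q [ 0.38  0.25 -0.19  0.96 -0.12  1.56]
[-1.23 -0.18  1.82  2.02] [0.48 0.42 0.61 0.6 ]
[[337.3, 236.1], [336.8, 230.6], [336.4, 225.6], [335.0, 209.6]] [337.14044908 234.74866204]
```

View pics/fin.png

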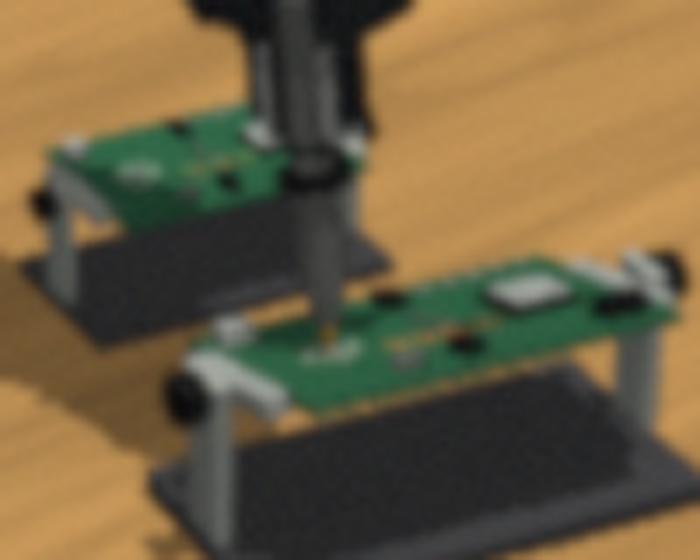

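The tip sits in the ring at crop (329,346). The force rose by about 2.5 N, which means about 4 mm of travel and agrees with the geometry (3.9 mm). I'll hand in.

```bash
python3 -c "
from workcell import order
print(order.job_done())"
```

```text
the job is handed in; nothing more can be done
None
```

I did the job in the order asked and handed it in at about 14 s, with the arm still gripping the pen and its tip pressed on the pad.

- **Chip:** I lifted the pen out of its block and held it square to the large green board, 5 cm above the chip's middle. It stayed there for about 2 s, within 0.3 mm of the planned pose.
- **Pad:** I then lowered it square onto the ringed pad. The force along the pen rose by about 2.5 N, which means the tip is pushed in about 4 mm of 10. The arm's position gave 3.9 mm.
- **Last picture:** The tip is inside the ring, within about 1 pixel (about 2 mm) of the pad's centre. The board looks unmoved, and nothing near it was touched.

**Less certain:** I measured the board's tilt (0.207 rad) only from the camera images, so it could be off by about 0.03 rad. The force readings varied by about 0.6 N, so I averaged several. The last close-up covers only the area around the board. No check failed or disagreed with the others.

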